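# Stand a tipped bottle back in its lane and lower the keeper

### The job

One of the square clear bottles has toppled out of the bottle rack and lies on the worktop. Stand it upright on the clear worktop outside the rack and let go of it, then take it again and set it upright on the bare rubber pad in the gap between its neighbours, leaving the other bottles standing in their places and the things round about where they are. When it stands there released, swing the raised keeper arm at the rack's left end down all the way so that it lies level in front of the bottles.

Things in the scene. Friction and masses are not known exactly. Their poses are not given: they have to be found in the camera images.
- bottle: toppled square clear bottle, 60 x 60 mm in section, 153 mm tall with its clear cap (take the 60 mm section as solid up to 149 mm), 0.3 kg, centre of mass mid-height. Origin: centre of its flat underside; z runs from foot to cap, x and y are normal to its flat sides. It starts lying on a flat side, axis 30 mm above the worktop, cap roughly to the robot's right (-y).
- rack: fixed aluminium rack: a lane of 4 places, at y = +120, +40, -40, -120 mm; floor plate 112 mm deep (x), 345 mm long (y), its top 8 mm above the worktop. Origin: centre of underside; y to its left end seen from the robot, x to its rear. Open in front; end cheeks 40 mm high, rear wire rail at x = +57 mm, 43 mm high. Grey head 36 x 36 mm, 104 mm high at x = -40, y = +200 mm.
- pad: thin black rubber pad, 56 x 56 x 2 mm, fixed on the rack floor in the empty place (y = +40 or -40 mm in the rack, a bottle on either side). Origin: centre of underside; axes as the rack's; the bottle stands on it, 10 mm above the worktop. The gap between the neighbours is about 86 mm wide, so fingers fit before and behind the bottle (along x) but not beside it.
- outer_left: neighbour standing loose in the leftmost place: square clear bottle 74 x 74 x 152 mm with a white cap. Origin: centre of its underside, z up.
- inner: neighbour standing loose in the middle place that is not empty: square clear bottle 70 x 70 x 158 mm. Origin: centre of its underside, z up.
- outer_right: neighbour standing loose in the rightmost place: square clear bottle 74 x 74 x 152 mm with a white cap. Origin: centre of its underside, z up.
- keeper (a joint): keeper arm, a steel rod 10 mm thick and 225 mm long, about a level pivot along the rack's x: 0 = fully down on a hard stop, level, pointing along the rack's -y before the bottles; pi/2 = straight up; starts at 1.6 to 1.85, leaning slightly outwards. It has friction (0.13 N m): stays where it is left, moves with about 1 N at the tab.
- tab (a point): middle of the black finger tab of the keeper, a round peg 16 mm in diameter and 34 mm long that points from the arm to the front (-x of the rack), 225 mm from the pivot at the arm's end; this point lies 33 mm in front of the arm's axis. With the keeper down it is 90 mm above the worktop.
- pivot (a point): the keeper's pivot, 90 mm above the worktop, at x = -75, y = +200 mm in the rack's frame; the arm swings in the upright plane through this point along the rack's y.
- dish: bystander: petri dish, 89 mm across, 15 mm high, lying in front. Origin: centre of underside.
- tape_roll: bystander: roll of tape lying flat, 93 mm across, 18 mm high. Origin: centre of underside.
- carton: bystander: small carton 62 x 91 x 50 mm at the right of the rack. Origin: centre of underside.
- jar: bystander: white-capped jar, 44 mm across, 94 mm tall, right of the carton. Origin: centre of underside.
- wash: bystander: squeeze wash bottle with bent spout, 66 x 104 x 189 mm, at the far left. Origin: under the middle of its outline; z up.
Things that resemble listed ones, but are neither listed nor needed, are in the scene too. Leave any orange look-alike of the outer_left alone.

How it is judged (in metres and radians):
On the way, in this order (a step that is already met when the one before it is completed fails the run):
1. the bottle has been stood upright on the worktop outside the rack and let go (angle between bottle's own z axis and vertical below 0.08 rad and height (world z) of bottle below 0.005 m and contact force between the fingers and bottle below 0.1 N and linear speed of bottle below 0.02 m/s), for 0.2 s.
2. the bottle stands upright and released on the pad in the gap of the rack (horizontal distance between bottle and pad below 0.018 m and angle between bottle's own z axis and vertical below 0.06 rad and z of bottle in the frame of rack between 0.004 and 0.014 m and contact force between the fingers and bottle below 0.1 N and linear speed of bottle below 0.02 m/s), for 0.2 s.
3. the keeper arm has been swung fully down (value of joint keeper below 0.12 rad), for 0.2 s.
At the end, for the whole second after the job is handed in: The bottle stands upright (within 0.06 rad) and at rest on the pad in the rack, its foot centred on the pad within 18 mm, released; the keeper arm is down (below 0.12 rad); the three other bottles stand upright (within 0.06 rad), each within 15 mm of where it stood (all of step 2 and value of joint keeper below 0.12 rad and angle between each of outer_left, inner, outer_right's own z axis and vertical below 0.06 rad and distance of each of outer_left, inner, outer_right from where it was at the start of the episode below 0.015 m); the robot touches nothing.
It fails at once if a neighbour in the rack is knocked over (angle between any of outer_left, inner, outer_right's own z axis and vertical above 0.4 rad).
It fails at once if a bystander on the worktop is pushed more than 30 mm away (distance of any of dish, tape_roll, carton, jar, wash from where it was at the start of the episode above 0.03 m).
It also fails if it takes over 72 s, if anything falls off the work surface, if the arm or the gripper's body presses on something with over 40 N, if the wrist force passes 120 N, or if a joint passes its speed limit or range.

### The arm

A 7-joint arm with a two-finger parallel gripper is mounted at the origin on a cart in front of the work surface, level with it; the furniture and walls round the work are solid. World frame = base frame: x ahead of the robot, y to its left, z up, the work surface at z = 0. Lengths are in mm, angles in rad, forces in N, time in s.
With the tool pointing down it reaches from about 400 to 875 mm from the base axis. Payload 19.3 kg.
Tool frame: the origin (TCP) lies at the very end of the fingers, on their centre line; the grasp point (between the pads) lies 19 mm behind it (grip_point_offset is the z of the grasp point in the tool frame, in mm); z points along the fingers, y is the line along which they close (so a half turn about z gives the same grasp; the last joint's range is limited). The gripper opens to 85 mm and grips with 20 to 120 N. Pads are 22 mm wide; open, the fingers measure 114 mm over their backs; the gripper's body (76 mm by 85 mm) begins 54 mm behind the grasp point. The pads swing forward as they close: fully open they stand 13 mm farther back than shut.
Start: joints at [-1.347, 0.521, -0.036, 1.599, 0.021, 1.021, -0.113], TCP at [181.014, 598.205, 231.291] pointing down, gripper open.
Joint ranges: [-2.91, 2.91], [-0.3, 2.13], [-1.5, 1.42], [0.17, 2.43], [-1.26, 4.41], [0.16, 1.93], [-2.52, 2.52]. Speed limits (rad/s): [1.89, 1.89, 2.39, 2.39, 3.01, 3.01, 3.01].

### API

Orientations are given as a 3x3 rotation matrix whose columns are the frame's x, y, z axes.
In Python, from workcell import movep, movel, goto_joints, open_gripper, clamp, wait, inverse_kinematics, read_state, camera, PlanningError, finish_job, grip_point_offset gives the robot as it stands. Calls block until the motion is done:
- movep(position, orientation): joint-space move of the TCP to a pose.
- movel(position, frame=None, max_speed=150, guard=None): straight line of the TCP; frame=None keeps the orientation; max_speed is the mean speed in mm/s. With guard (N) it stops when the force on the tool has changed by that much, and returns True; else False.
- goto_joints(angles): joint-space move.
- open_gripper() and clamp(): open the fingers fully, or close them until they stop; the grip force is fixed at half the most.
- wait(seconds).
- inverse_kinematics(position, orientation): joint angles nearest the present ones, or None.
- read_state(): the state.
- camera(name): name is "side" or "top" or "wrist"; returns a dict with "image" (384x512x3 uint8, blue, green, red), "range_z" (384x512 float32, mm along the optical axis (not along the pixel's ray), 0 where there is no reading), "fx", "fy", "cx", "cy" (pixels), "dist_coeffs" ([k1, k2, p1, p2, k3] as OpenCV has them; the pictures are not rectified), "cam_to_world" (4x4, takes a point from camera to world coordinates). Camera axes: x right, y up, looking along -z (the intrinsics and any distortion apply to the point x, -y, -z); pixel columns grow to the right and rows downward; lengths in mm; the calibration is good to about 2 mm. A picture is of the moment at which its call begins.
A pose or a line that the arm cannot do raises PlanningError and nothing moves.
- finish_job(): hands the job in; it is judged then, once.
The state is a dict: "time": time; "qpos": joint angles; "qvel": joint speeds; "joint_efforts": joint torques, N m; "eef_pos": TCP position; "tool_rot": TCP orientation; "ft_force": force on the tool from outside, world axes, zero at the start; "torque": the same for the moment, N m; "finger_gap": finger opening in mm; "gripper_force": force on a finger pad.
Only numpy, scipy, OpenCV 4.12 (cv2) and the standard library are available. Lean on these libraries where they do the work, as an engineer would, in place of code of your own. Each camera call takes 0.05 s, during which the arm holds its last target. There are 200 camera calls.

## Working session

There is one attempt and no reset: what is moved stays moved. The work goes in short steps, each a Python script; the robot and the scene stay as the last script left them, time stands still between calls to the robot, and variables do not carry over. Pictures are saved under pics/ and viewed, at most 14 in all, crops included, and the job is handed in when it is done.

```bash
ls; mkdir -p pics; cat > h.py <<'E'
import numpy as np, cv2
from workcell import *
def ray(c,u,v):
    K=np.array([[c["fx"],0,c["cx"]],[0,c["fy"],c["cy"]],[0,0,1.]])
    p=cv2.undistortPoints(np.array([[[u,v]]],float),K,np.array(c["dist_coeffs"],float))[0,0]
    T=np.array(c["cam_to_world"]); d=T[:3,:3]@np.array([p[0],-p[1],-1.]); return T[:3,3],d
def onplane(c,u,v,z):
    o,d=ray(c,u,v); return o+d*(z-o[2])/d[2]
def proj(c,P):
    T=np.array(c["cam_to_world"]); q=T[:3,:3].T@(np.array(P,float)-T[:3,3]); q=q*[1,-1,-1]
    K=np.array([[c["fx"],0,c["cx"]],[0,c["fy"],c["cy"]],[0,0,1.]])
    return cv2.projectPoints(q[None],np.zeros(3),np.zeros(3),K,np.array(c["dist_coeffs"],float))[0].ravel()
def cloud(c,u,v):
    r=c["range_z"][v,u]; o,d=ray(c,u,v); return o+d*r
E
python3 - <<'E'
from h import *
import pickle
for n in ("top","side"):
    c=camera(n); pickle.dump(c,open(n+".pkl","wb"))
    cv2.imwrite(f"pics/{n}0.png",cv2.resize(c["image"],(800,600),interpolation=cv2.INTER_CUBIC))
    T=np.array(c["cam_to_world"]);print(n,T[:3,3],T[:3,:3].round(2).tolist(),c["fx"])
E
```

```text
pics
top [ 176.64277399  253.95570381 1111.79380522] [[-0.46, 0.83, -0.33], [-0.89, -0.43, 0.16], [-0.01, 0.37, 0.93]] 374.1174749326877
side [-377.42466944 -617.75351849  598.41853959] [[0.6, 0.33, -0.73], [-0.8, 0.23, -0.55], [-0.02, 0.91, 0.4]] 391.1246177962345
```

View pics/top0.png

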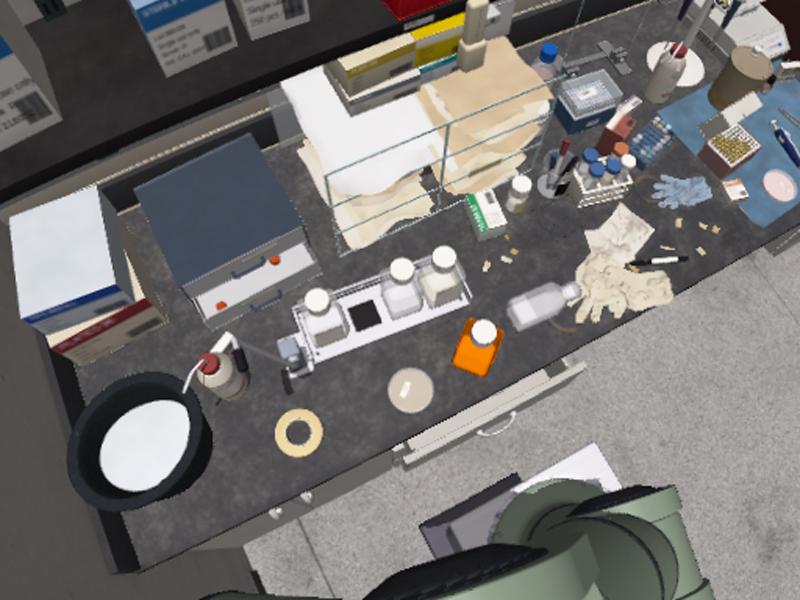

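View pics/side0.png

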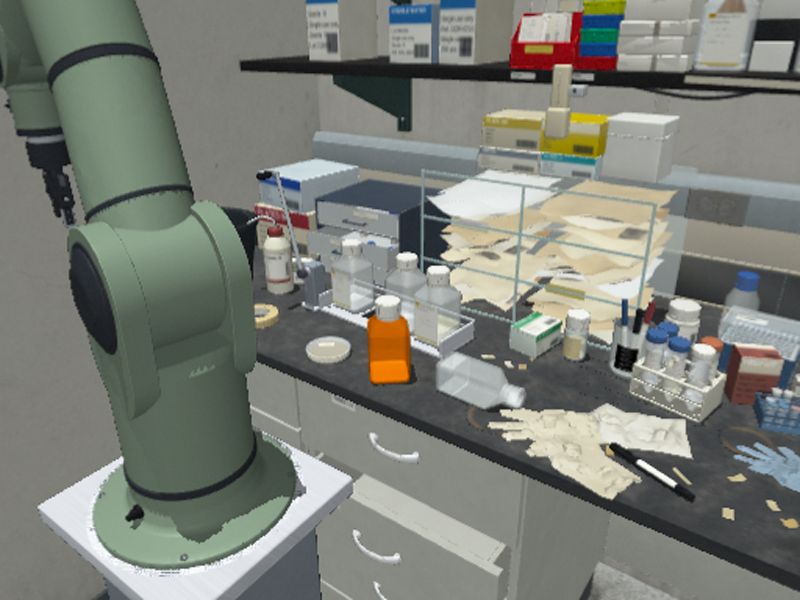

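Toppled clear bottle at top-view (545,303)/side (480,382). Other candidates that could be taken for it: the orange look-alike (478,345), the standing neighbours (325,320), (403,287), (443,275), and the blue-capped bottle (545,60). By the description it is the lying clear one. Pad at (367,315), keeper head at (290,352), arm leaning to a tab near (238,357).

```bash
python3 - <<'E'
from h import *
import pickle
c=pickle.load(open("top.pkl","rb")); s=pickle.load(open("side.pkl","rb"))
g=cv2.cvtColor(c["image"],cv2.COLOR_BGR2GRAY)
# pad
m=np.zeros_like(g); m[188:216,220:250]=(g[188:216,220:250]<60)
n,l,st,ce=cv2.connectedComponentsWithStats(m); k=1+np.argmax(st[1:,4]); print("pad",st[k],ce[k],onplane(c,*ce[k],10))
cnt=cv2.findContours((l==k).astype(np.uint8),0,2)[0][0]
P=np.array([onplane(c,u,v,10)[:2] for u,v in cnt[:,0]],np.float32); print(cv2.minAreaRect(P))
# bottle: range-based height points in region
for nm,cc,(u0,u1,v0,v1) in (("top",c,(315,385,170,220)),("side",s,(270,345,215,270))):
    Q=np.array([cloud(cc,u,v) for v in range(v0,v1) for u in range(u0,u1) if cc["range_z"][v,u]>0])
    B=Q[(Q[:,2]>12)&(Q[:,2]<75)]
    print(nm,len(Q),len(B),B[:,2].max() if len(B) else 0, cv2.minAreaRect(B[:,:2].astype(np.float32)) if len(B)>5 else "", np.percentile(Q[:,2],[1,50,99]))
a=cv2.resize(c["image"][165:225,310:400],(720,480),interpolation=cv2.INTER_CUBIC)
cv2.imwrite("pics/crop1.png",a)
b=cv2.resize(c["image"][180:265,130:310],(800,378),interpolation=cv2.INTER_CUBIC); cv2.imwrite("pics/crop2.png",b)
E
```

```text
pad [223 192  21  20 243] [233.07407407 201.42386831] [576.67296845 117.07525202  10.        ]
((577.2094116210938, 117.10511779785156), (50.77204132080078, 50.98212432861328), 85.08393859863281)
top 3488 922 64.58118631608 ((424.9759521484375, -248.54534912109375), (224.6471710205078, 60.1229248046875), 87.4325180053711) [ -7.16723061   1.22660314 110.99361581]
side 4109 1655 63.8024637228101 ((491.82708740234375, -157.18536376953125), (240.73764038085938, 222.44020080566406), 17.265697479248047) [-1.78532092  3.57321743 61.83674173]
```

View pics/crop1.png

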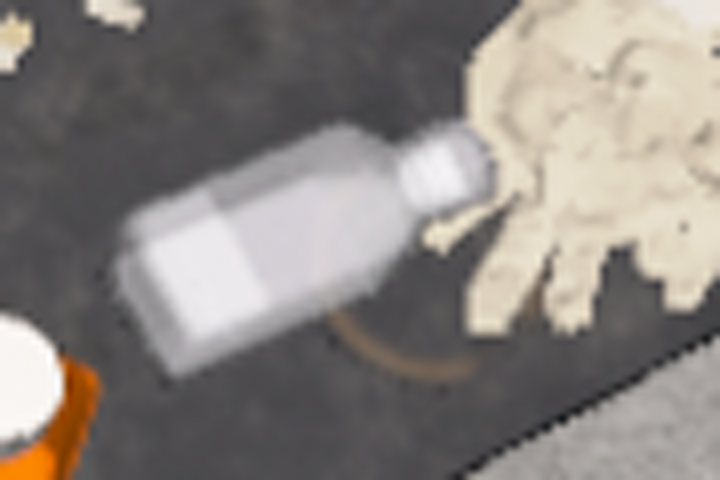

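View pics/crop2.png

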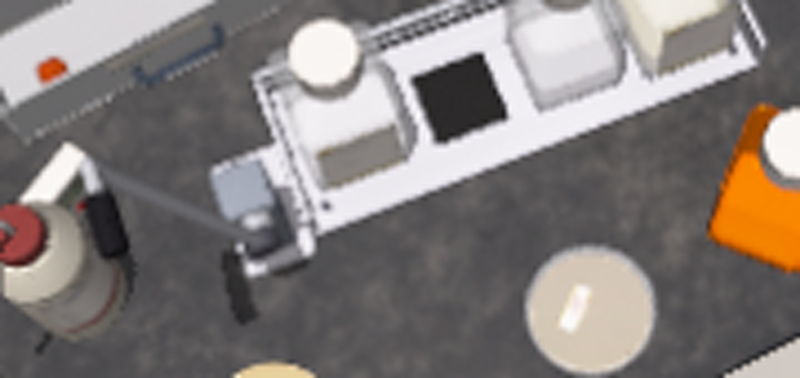

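Crop 1 confirms the toppled clear bottle (foot at about (145,300), cap at (445,175)) with crumpled paper/gloves beyond the cap. Crop 2 shows the pad at (460,98), with outer_left on its left and inner on its right. The keeper runs from (255,235) to (90,170), with the tab at (105,220); the dark streak at (238,288) is a knob of the head or a shadow.

```bash
python3 - <<'E'
from h import *
import pickle
c=pickle.load(open("top.pkl","rb")); s=pickle.load(open("side.pkl","rb"))
def px(a,b): return 310+a/8-.5,165+b/8-.5
def region(poly,zlo,zhi):
    m=np.zeros((384,512),np.uint8); cv2.fillPoly(m,[np.array(poly,np.int32)],1)
    v,u=np.nonzero(m); Q=np.array([cloud(c,a,b) for a,b in zip(u,v)]); return Q[(Q[:,2]>zlo)&(Q[:,2]<zhi)]
poly=[px(*p) for p in [(105,205),(345,110),(410,140),(470,110),(505,170),(440,220),(385,300),(175,395)]]
Q=region(poly,45,75); print("bottle",len(Q),Q[:,2].mean(),cv2.minAreaRect(Q[:,:2].astype(np.float32)))
for p in [(130,220),(195,372),(345,122),(385,285)]: print("z?",p,onplane(c,*px(*p),60).round(),onplane(c,*px(*p),0).round())
print("cap",onplane(c,*px(447,172),45))
O=region([(285,205),(325,195),(325,245),(285,245)],20,170); print("orange",len(O),O.min(0),O.max(0))
a,b=[onplane(c,130+u/4.444-.5,180+v/4.444-.5,8) for u,v in ((322,232),(755,68))]
d=a-b; yaw=np.arctan2(-d[0],d[1]); print("edge",a,b,yaw)
th=np.deg2rad(85.08)-np.pi/2
for yw in (yaw,th):
    X=np.array([np.cos(yw),np.sin(yw),0]);Y=np.array([-np.sin(yw),np.cos(yw),0]); pad=np.array([576.9,117.1,0])
    piv=pad-75*X+160*Y+[0,0,90]; print(yw,piv)
    for nm,cc in (("top",c),("side",s)):
      for q in (1.6,1.72,1.85):
        e=piv+225*(-np.cos(q)*Y+np.sin(q)*np.array([0,0,1])); print(nm,q,"arm end",(proj(cc,e)*1.5625).round(),"tab",(proj(cc,e-33*X)*1.5625).round(),"piv",(proj(cc,piv)*1.5625).round())
E
```

```text
bottle 710 56.788693490903135 ((426.6184997558594, -212.28057861328125), (150.81558227539062, 60.083126068115234), 87.46285247802734)
z? (130, 220) [ 457. -141.   60.] [ 473. -164.    0.]
z? (195, 372) [ 393. -131.   60.] [ 405. -153.    0.]
z? (345, 122) [ 453. -237.   60.] [ 469. -266.    0.]
z? (385, 285) [ 389. -214.   60.] [ 401. -241.    0.]
cap [ 420.46078813 -268.93071339   45.        ]
orange 826 [ 356.30291758 -140.42096892   20.38733966] [456.03149053  11.27100888 156.05694648]
edge [531.96153661 245.82929289   8.        ] [500.89814294 -80.57191218   8.        ] -0.09488358813137523
-0.09488358813137523 [517.39596033 283.48590464  90.        ]
top 1.6 arm end [266. 325.] tab [272. 345.] piv [294. 365.]
top 1.72 arm end [249. 332.] tab [255. 352.] piv [294. 365.]
top 1.85 arm end [231. 340.] tab [237. 360.] piv [294. 365.]
side 1.6 arm end [292. 172.] tab [280. 175.] piv [302. 273.]
side 1.72 arm end [284. 171.] tab [271. 174.] piv [302. 273.]
side 1.85 arm end [275. 172.] tab [263. 175.] piv [302. 273.]
-0.085870199198121 [515.89869684 282.9428202   90.        ]
top 1.6 arm end [266. 325.] tab [273. 345.] piv [295. 366.]
top 1.72 arm end [249. 333.] tab [256. 353.] piv [295. 366.]
top 1.85 arm end [232. 341.] tab [238. 361.] piv [295. 366.]
side 1.6 arm end [292. 172.] tab [279. 175.] piv [301. 273.]
side 1.72 arm end [283. 171.] tab [271. 174.] piv [301. 273.]
side 1.85 arm end [275. 172.] tab [263. 175.] piv [301. 273.]
```

```bash
cat >> h.py <<'E'
Z=np.array([0,0,1.])
def R_from(yt,zt):
    yt=yt/np.linalg.norm(yt); zt=zt/np.linalg.norm(zt); return np.column_stack([np.cross(yt,zt),yt,zt])
def tcp(g,R): return np.array(g,float)+R[:,2]*grip  # grasp point -> TCP
G=grip_point_offset() if callable(grip_point_offset) else grip_point_offset
grip=abs(G)
foot=np.array([428,-137,30.]); ax=np.array([-.044,-.999,0]); ax/=np.linalg.norm(ax); lat=np.cross(Z,ax)
S=95
def Rlie(t,sg): return R_from(sg*lat, -np.cos(t)*Z-np.sin(t)*ax)
def Rup(t,sg,a):
    f=np.array([np.cos(a),np.sin(a),0]); return R_from(sg*np.cross(Z,f), np.cos(t)*f-np.sin(t)*Z)
E
python3 - <<'E'
from h import *
import pickle
print(G,read_state()["time"])
c=pickle.load(open("top.pkl","rb"))
h=cv2.cvtColor(c["image"],cv2.COLOR_BGR2HSV); m=(h[...,0]<15)&(h[...,1]>180)&(h[...,2]>80); m[:,:280]=0;m[:190]=0;m[260:]=0;m[:,340:]=0
v,u=np.nonzero(m); Q=np.array([cloud(c,a,b) for a,b in zip(u,v)]); print("orange",len(Q),cv2.minAreaRect(Q[:,:2].astype(np.float32)),Q[:,2].max())
# sign convention check: lying->up map: u(up)->-f, so tool z=-cos t*u - sin t*ax -> cos t f - sin t Z ; lat=Z x ax -> must map to (-f) x Z = Z x f
for sg in (1,-1):
  for t in np.deg2rad([0,15,25,35,45,55]):
    R=Rlie(t,sg); q=inverse_kinematics(tcp(foot+S*ax,R),R); q2=inverse_kinematics(tcp(foot+S*ax+150*Z,R),R)
    ok=[]
    for x,y in ((430,-190),(450,-190),(470,-200),(440,-230)):
      for a in np.deg2rad([-90,-70,-50,-30,-10,10,30,60,90]):
        Ru=Rup(t,sg,a)
        b=[inverse_kinematics(tcp([x,y,S+dz],Ru),Ru) for dz in (2,60)]
        if all(k is not None for k in b): ok.append((x,y,round(np.rad2deg(a))))
    print(sg,round(np.rad2deg(t)),q is not None,q2 is not None,ok)
E
```

```text
-18.700000000000003 0.1
orange 219 ((401.8897705078125, -35.289527893066406), (72.67191314697266, 74.59835052490234), 39.7982292175293) 125.48599938813788
1 0 True True [(430, -190, -90), (430, -190, -70), (430, -190, 30), (430, -190, 60), (430, -190, 90), (450, -190, -90), (450, -190, -70), (450, -190, 30), (450, -190, 60), (450, -190, 90), (470, -200, -90), (470, -200, -70), (470, -200, 10), (470, -200, 30), (470, -200, 60), (470, -200, 90), (440, -230, -90), (440, -230, -70), (440, -230, 10), (440, -230, 30), (440, -230, 60), (440, -230, 90)]
1 15 True True [(430, -190, -90), (430, -190, -70), (430, -190, 30), (430, -190, 60), (430, -190, 90), (450, -190, -90), (450, -190, -70), (450, -190, 30), (450, -190, 60), (450, -190, 90), (470, -200, -90), (470, -200, -70), (470, -200, 30), (470, -200, 60), (470, -200, 90), (440, -230, -90), (440, -230, -70), (440, -230, 30), (440, -230, 60), (440, -230, 90)]
1 25 True True [(430, -190, -90), (430, -190, 30), (430, -190, 60), (430, -190, 90), (450, -190, -90), (450, -190, -70), (450, -190, 30), (450, -190, 60), (450, -190, 90), (470, -200, 
[... 2965 characters left out ...]
, 30), (450, -190, 60), (450, -190, 90), (470, -200, -90), (470, -200, -70), (470, -200, 10), (470, -200, 30), (470, -200, 60), (470, -200, 90), (440, -230, -90), (440, -230, -70), (440, -230, 10), (440, -230, 30), (440, -230, 60), (440, -230, 90)]
-1 55 True True [(430, -190, -90), (430, -190, -70), (430, -190, 30), (430, -190, 60), (430, -190, 90), (450, -190, -90), (450, -190, -70), (450, -190, -50), (450, -190, 10), (450, -190, 30), (450, -190, 60), (450, -190, 90), (470, -200, -90), (470, -200, -70), (470, -200, -50), (470, -200, 10), (470, -200, 30), (470, -200, 60), (470, -200, 90), (440, -230, -90), (440, -230, -70), (440, -230, 10), (440, -230, 30), (440, -230, 60), (440, -230, 90)]
```

```bash
sed -i 's/^S=95/S=115/' h.py; cat > a.py <<'E'
from h import *
t=np.deg2rad(45); down=R_from(np.array([1.,0,0]),-Z)
g=foot+S*ax+[0,0,2]
movep([350,250,450],read_state()["tool_rot"])
q0=np.array(read_state()["qpos"])
best=None
for sg in (1,-1):
    R=Rlie(t,sg); q=inverse_kinematics(tcp(g,R)-110*R[:,2],R)
    d=np.abs(np.array(q)-q0).max(); print(sg,np.round(q,2))
    if best is None or d<best[0]: best=(d,sg)
sg=best[1]; R=Rlie(t,sg); print("sg",sg)
P=tcp(g,R); movep(P-110*R[:,2],R)
c=camera("top"); cv2.imwrite("pics/pre.png",c["image"])
w=camera("wrist"); cv2.imwrite("pics/wr1.png",w["image"])
hit=movel(P,max_speed=120,guard=15); s=read_state(); print("hit",hit,s["eef_pos"]-P if not hit else s["eef_pos"],P,s["time"])
E
python3 a.py; python3 - <<'E'
import cv2,numpy as np
a=cv2.imread("pics/pre.png");b=cv2.imread("pics/wr1.png")
cv2.imwrite("pics/pair1.png",cv2.resize(np.hstack([a,b]),(800,300)))
E
```

```text
1 [ 0.45  1.03  0.68  1.58 -0.92  1.61  1.46]
-1 [ 0.31  1.2   1.01  1.59 -1.11  1.83 -1.52]
sg 1
hit False [ 0.06413649 -0.71875634  0.35589377] [ 423.52166639 -238.67852901   18.77710319] 5.3333
```

View pics/pair1.png

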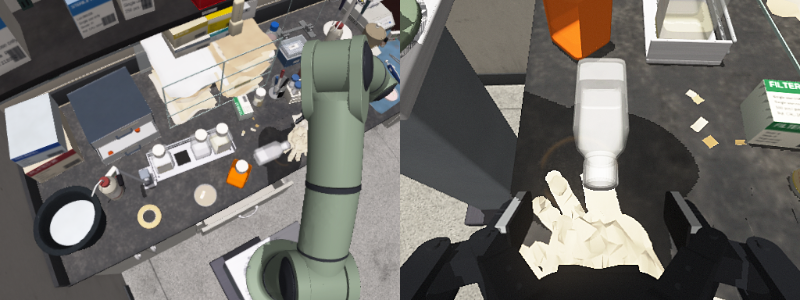

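The wrist view shows the bottle (600,110) centred between the open fingers, cap toward the gripper, so I clamp and stand it up.

```bash
cat > b.py <<'E'
from h import *
t=np.deg2rad(45); sg=1
clamp(); s=read_state(); print("gap",s["finger_gap"],s["gripper_force"],s["eef_pos"])
p=np.array(s["eef_pos"]); movel(p+[0,0,200],max_speed=200)
Ru=Rup(t,sg,np.arctan2(ax[1],ax[0])); target=np.array([460,-230,S+1.]); P=tcp(target,Ru)
q=inverse_kinematics(P+[0,0,100],Ru); print(np.round(read_state()["qpos"],2),None if q is None else np.round(q,2))
if q is not None and np.abs(np.array(q)-read_state()["qpos"]).max()<3.2:
    movep(P+[0,0,100],Ru)
    c=camera("side"); cv2.imwrite("pics/up_side.png",c["image"]); c=camera("top"); cv2.imwrite("pics/up_top.png",c["image"])
    s=read_state(); print(s["finger_gap"],s["time"],s["ft_force"])
    a=cv2.imread("pics/up_side.png");b=cv2.imread("pics/up_top.png"); cv2.imwrite("pics/pair2.png",cv2.resize(np.hstack([a,b]),(800,300)))
E
python3 b.py
```

```text
gap 59.707357330890915 57.401790618896484 [ 423.8356716  -239.30270295   19.30242256]
[ 0.29  0.79  0.74  1.71 -0.87  1.67  1.33] [-0.9   1.04  1.34  2.14 -0.44  0.53  0.49]
59.63302343430578 8.6667 [-0.64700694 -0.55167893 -2.90770985]
```

View pics/pair2.png

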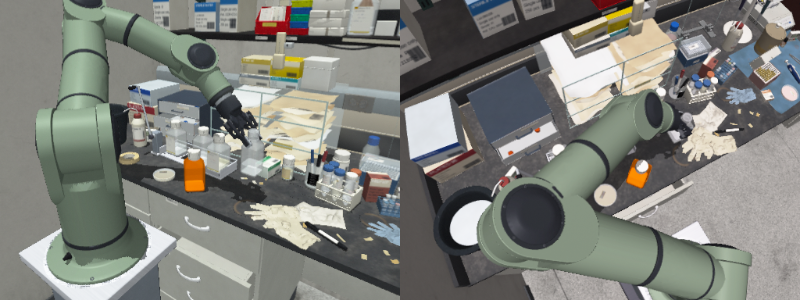

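Bottle hangs upright in the gripper at side (250,140). Next I check the carton clearance, lower it with a guard, release and back out.

```bash
cat > c.py <<'E'
from h import *
import pickle
c=pickle.load(open("top.pkl","rb"))
for n,p,z in (("carton",(488,213),50),("jar",(519,182),94)): print(n,onplane(c,p[0]*.64,p[1]*.64,z).round())
s=read_state(); R=np.array(s["tool_rot"]); p=np.array(s["eef_pos"])
movel(p-[0,0,90],max_speed=150)
hit=movel(p-[0,0,106],max_speed=20,guard=6); s=read_state(); print("touch",hit,s["eef_pos"]-p,s["ft_force"])
open_gripper(); wait(.4); p=np.array(read_state()["eef_pos"])
movel(p-130*R[:,2],max_speed=150)
s=read_state(); print(s["time"])
c=camera("side"); pickle.dump(c,open("side2.pkl","wb")); cv2.imwrite("pics/st.png",cv2.resize(c["image"][120:320,200:420],(660,600)))
print(proj(c,[460,-230,0]),proj(c,[460,-230,150]))
E
python3 c.py
```

```text
carton [ 648. -209.   50.]
jar [ 663. -286.   94.]
touch True [ 6.75209955e-01  4.92864160e-02 -9.70593417e+01] [1.8726127  2.09846029 4.45332041]
11.6917
[317.90479976 251.94122929] [321.3659209  202.54679033]
```

View pics/st.png

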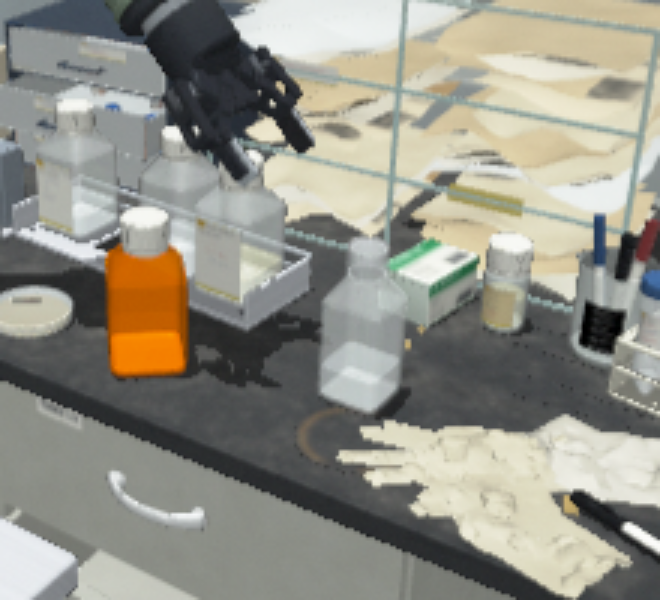

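It stands upright on the clear worktop at crop (362,330), free of the gripper. Now I regrasp from above.

```bash
cat > d.py <<'E'
from h import *
import pickle
s=read_state(); p=np.array(s["eef_pos"]); movel(p+[0,0,80],max_speed=200)
q0=np.array(read_state()["qpos"]); yb=-.044; best=None
X=lambda y: np.array([np.cos(y),np.sin(y),0])
for sg in (1,-1):
    R=R_from(sg*X(yb),-Z); q=inverse_kinematics([460,-230,260],R)
    R2=R_from(sg*X(-.09),-Z); q2=inverse_kinematics([577,117,113],R2)
    print(sg,None if q is None else np.round(q,2),None if q2 is None else np.round(q2,2))
    if q is None or q2 is None: continue
    d=np.abs(q-q0).max()
    if best is None or d<best[0]: best=(d,sg)
sg=best[1]; R=R_from(sg*X(yb),-Z); movep([460,-230,260],R)
c=camera("wrist"); pickle.dump(c,open("wr.pkl","wb")); cv2.imwrite("pics/wr2.png",c["image"])
r=c["range_z"]; v,u=np.nonzero((r>0)&(r<450)); 
Q=np.array([np.r_[cloud(c,a,b),a,b] for a,b in zip(u[::3],v[::3])])
B=Q[(Q[:,2]>30)&(Q[:,2]<165)&(np.hypot(Q[:,0]-460,Q[:,1]+230)<70)]
for lo,hi in ((30,90),(90,125),(125,148),(148,165)):
    k=B[(B[:,2]>lo)&(B[:,2]<hi)]; print(lo,len(k), k[:,:2].min(0).round(1) if len(k) else "",k[:,:2].max(0).round(1) if len(k) else "")
print("sg",sg,read_state()["time"])
E
python3 d.py
```

```text
1 [-0.31  0.45  0.91  1.88 -0.41  1.01  0.73] [-0.84  0.81  0.85  1.83 -0.78  0.88  0.3 ]
-1 [-0.46  0.62  1.24  1.89 -0.66  1.12 -2.16] [-0.    0.64 -0.43  1.78  0.35  0.8   2.45]
30 120 [ 436.7 -204.4] [ 489.7 -200.8]
90 568 [ 432.2 -259.9] [ 492.5 -200.9]
125 63 [ 445.4 -226.5] [ 480.3 -212.8]
148 417 [ 444.4 -248.7] [ 480. -213.]
sg 1 13.575
```

View pics/wr2.png

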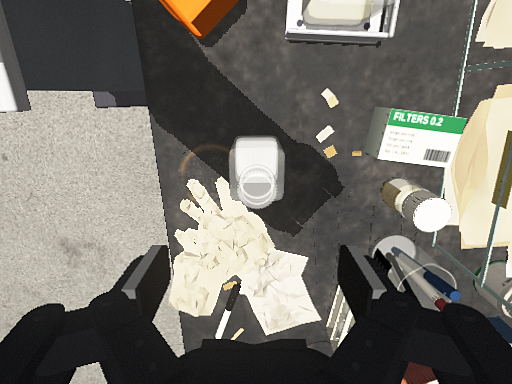

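The wrist view shows the bottle upright with its cap at (257,185), centred at about (462,-230). I take it and place it.

```bash
cat > e.py <<'E'
from h import *
X=lambda y: np.array([np.cos(y),np.sin(y),0])
R=R_from(X(-.044),-Z); b=np.array([462,-230.5])
hit=movel([*b,103],R,max_speed=150,guard=15); print("hit",hit)
clamp(); s=read_state(); zg=s["eef_pos"][2]; print(s["finger_gap"],s["eef_pos"])
movel([*b,zg+195],max_speed=200)
R2=R_from(X(-.09),-Z); pad=np.array([576.9,117.1])
movep([*pad,zg+195],R2)
s=read_state(); print(s["finger_gap"],s["eef_pos"],s["time"])
c=camera("side"); cv2.imwrite("pics/a3.png",c["image"]); d=camera("top"); cv2.imwrite("pics/b3.png",d["image"])
cv2.imwrite("pics/pair3.png",np.hstack([cv2.resize(c["image"][50:250,100:350],(400,320)),cv2.resize(d["image"][100:300,120:370],(400,320))]))
E
python3 e.py
```

```text
hit False
59.29410193050925 [ 462.37605413 -230.52868548  103.72832983]
59.4920293097359 [576.91734661 115.36089423 298.86380352] 17.625
```

View pics/pair3.png

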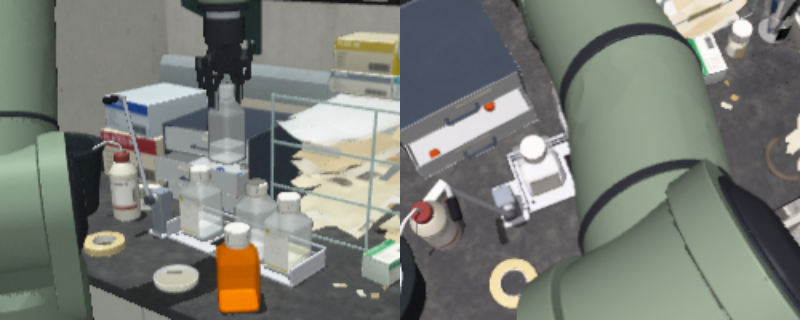

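The side view shows the bottle upright at (227,125), above the gap and clear of its neighbours. I lower it with a guard.

```bash
cat > f.py <<'E'
from h import *
import pickle
pad=[576.9,117.1]; zg=103.7
h1=movel([*pad,zg+40],max_speed=130,guard=10); print(h1,read_state()["eef_pos"])
if not h1:
    h1=movel([*pad,zg+16],max_speed=80,guard=10); h=movel([*pad,zg+6],max_speed=15,guard=6); s=read_state(); print(h1,h,s["eef_pos"],s["ft_force"])
    if s["eef_pos"][2]<zg+13.5:
        open_gripper(); wait(.3); p=np.array(read_state()["eef_pos"]); movel([p[0],p[1],330],max_speed=150); wait(.2)
print(read_state()["time"])
c=camera("wrist"); pickle.dump(c,open("w4.pkl","wb")); d=camera("side"); pickle.dump(d,open("s4.pkl","wb"))
r=c["range_z"]; v,u=np.nonzero((r>0)&(r<450)); Q=np.array([cloud(c,a,b) for a,b in zip(u[::3],v[::3])])
B=Q[(Q[:,2]>150)&(Q[:,2]<175)&(np.hypot(Q[:,0]-577,Q[:,1]-117)<35)]; print("cap",len(B),B.min(0),B.max(0))
cv2.imwrite("pics/pair4.png",np.hstack([cv2.resize(c["image"],(400,300)),cv2.resize(d["image"][80:250,130:330],(400,300))]))
E
python3 f.py
```

```text
False [577.27084912 117.14586518 144.35368342]
False True [577.0713072  117.16832937 113.73319177] [-0.80807341  1.19398758  8.98743296]
22.475
cap 301 [559.10819779  98.10098097 150.01265901] [594.67621138 134.61298955 165.13781901]
```

View pics/pair4.png

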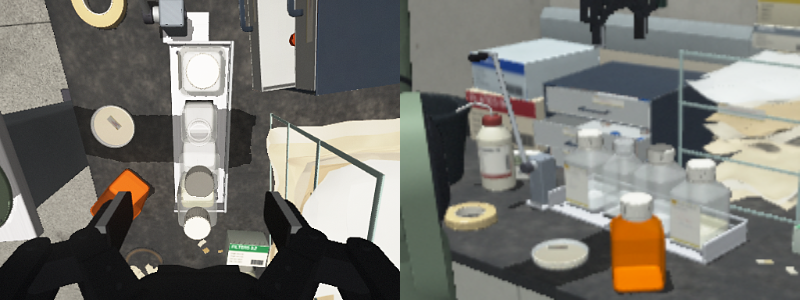

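Bottle stands on the pad, at wrist (198,125), with its cap at (577,116), and all the neighbours are upright. The keeper is still up, with its tab at side (478,57). On to the keeper.

```bash
cat > k.py <<'E'
from h import *
yw=-.09; X=np.array([np.cos(yw),np.sin(yw),0]); Y=np.array([-np.sin(yw),np.cos(yw),0])
piv=np.array([516.5,283.2,90.])
def peg(q): return piv-34*X+225*(-np.cos(q)*Y+np.sin(q)*Z)
clamp(); p=np.array(read_state()["eef_pos"]); movel(p+[0,0,90],max_speed=200)
q0=np.array(read_state()["qpos"]); best=None
A=peg(1.84)+60*Y-22*Z
for sg in (1,-1):
    R=R_from(sg*Y,-Z); qs=[inverse_kinematics(w,R) for w in (A+110*Z,A,peg(.75)+60*Z,peg(0)+8*Z)]
    print(sg,[None if q is None else np.round(q,2) for q in qs])
    if any(q is None for q in qs): continue
    d=np.abs(qs[0]-q0).max()
    if best is None or d<best[0]: best=(d,sg)
R=R_from(best[1]*Y,-Z)
movep(A+110*Z,R); movel(A,max_speed=150)
off=22*Y
w=peg(1.5)+off; w[2]=290; h=movel(w,max_speed=100,guard=25); print(h,read_state()["ft_force"])
if not h: w=peg(.75)+off-24*Z; h=movel(w,max_speed=110,guard=25)
s=read_state(); print(h,s["eef_pos"],s["ft_force"],s["time"])
c=camera("side"); cv2.imwrite("pics/k1.png",cv2.resize(c["image"][80:250,130:330],(600,510)))
print([(proj(c,peg(q)+X)-[130,80])*3 for q in (.9,.75,.6)])
E
python3 k.py
```

```text
1 [array([-1.15,  0.49,  0.61,  1.35, -0.28,  1.39,  0.93]), array([-1.14,  0.55,  0.56,  1.52, -0.31,  1.16,  0.96]), array([-0.9 ,  0.25,  0.64,  1.89, -0.17,  1.05,  1.29]), array([-0.58,  0.53,  0.42,  2.13, -0.41,  0.55,  1.63])]
-1 [array([-1.43,  0.79,  1.37,  1.36, -0.77,  1.58, -1.81]), array([-1.44,  0.87,  1.29,  1.53, -0.84,  1.38, -1.74]), array([-1.31,  0.6 ,  1.42,  1.9 , -0.64,  1.21, -1.33]), array([-0.93,  0.75,  0.97,  2.15, -0.95,  0.77, -0.98])]
False [-0.83132368 -0.52361014 -0.11381795]
False [469.95086984 144.55772527 219.51167799] [-0.15595019 -0.50650331 -1.03702557] 28.9167
[array([244.04818587, 164.33117671]), array([262.399415  , 190.94638687]), array([278.43158276, 220.36328541])]
```

View pics/k1.png

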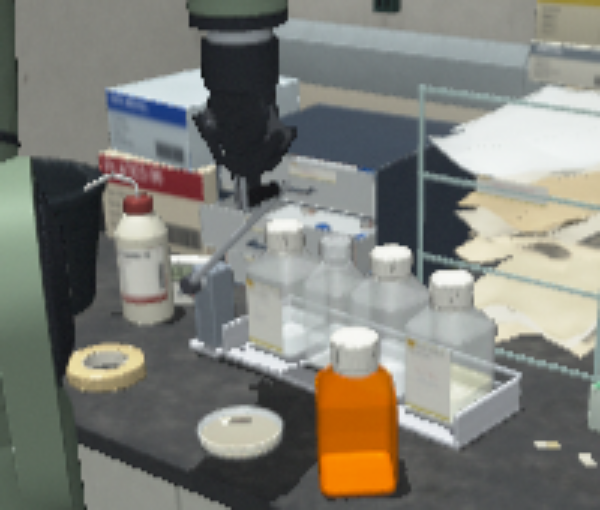

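The keeper has come down to about 0.75 rad: its tab is at (262,190), exactly where predicted. Now I push from above.

```bash
cat > l.py <<'E'
from h import *
import pickle
exec(open("k.py").read().split("clamp()")[0].split("import *",1)[1])
p=np.array(read_state()["eef_pos"])
movel(p+25*Y,max_speed=150); movel(p+25*Y+75*Z,max_speed=200)
movel(peg(.72)+30*Z,max_speed=150)
for q in (.6,.4,.2,.0):
    h=movel(peg(q)+8*Z,max_speed=90,guard=25); print(q,h,read_state()["ft_force"].round(1) if hasattr(read_state()["ft_force"],"round") else read_state()["ft_force"])
    if h: break
if not h: h=movel(peg(0)+4*Z,max_speed=30,guard=12); print(h)
p=np.array(read_state()["eef_pos"]); print(p,peg(0))
movel(p+[0,0,120],max_speed=150); movel([p[0]-20,p[1],330],max_speed=150); wait(.3)
c=camera("side"); cv2.imwrite("pics/k2.png",cv2.resize(c["image"][80:250,130:330],(600,510)))
print([(q,(proj(c,peg(q)+X)-[130,80])*3) for q in (.2,.1,0)],read_state()["time"])
E
python3 l.py
```

```text
0.6 True [-0.5 -9.3  7. ]
[466.6809747  104.8918956  240.36605886] [462.41493351  62.16650575  90.        ]
[(0.2, array([306.21710158, 305.25557413])), (0.1, array([309.27206124, 326.31799756])), (0, array([310.69805133, 346.73450975]))] 32.4167
```

View pics/k2.png

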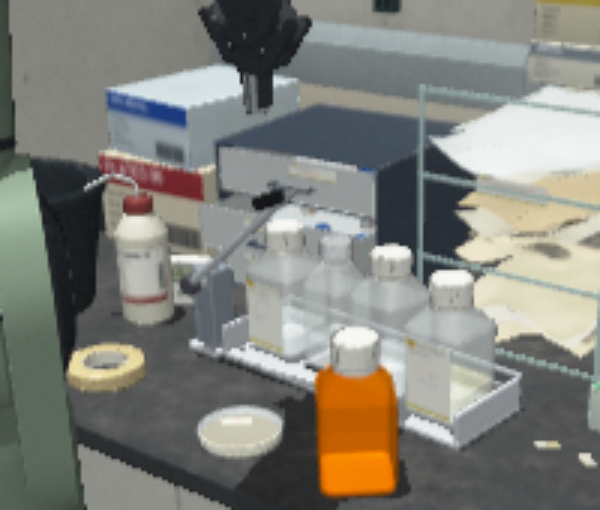

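Tab still at (268,198) (~0.71 rad): the guard tripped on first contact. I retry more slowly, straight from above.

```bash
cat > l2.py <<'E'
from h import *
exec(open("k.py").read().split("clamp()")[0].split("import *",1)[1])
movel(peg(.71)-4*Y+25*Z,max_speed=150)
h=movel(peg(.66)+6*Z,max_speed=25,guard=20); F=lambda:np.round(read_state()["ft_force"],1); print(h,F(),read_state()["eef_pos"])
for q in (.55,.44,.33,.22,.11,.02):
    h=movel(peg(q)-3*Y+8*Z,max_speed=60,guard=20); print(q,h,F(),np.round(np.array(read_state()["eef_pos"])-peg(q),1))
    if h and q>.1:
        h=movel(peg(q)-3*Y+8*Z,max_speed=30,guard=30); print("again",h,F())
        if h: break
else:
    h=movel(peg(0)-3*Y+4*Z,max_speed=20,guard=12); print(h)
p=np.array(read_state()["eef_pos"]); print(p,peg(0))
movel(p+[0,0,120],max_speed=150); movel([p[0]-20,p[1],330],max_speed=150); wait(.3)
c=camera("side"); cv2.imwrite("pics/k3.png",cv2.resize(c["image"][80:250,130:330],(600,510)))
print(read_state()["time"])
E
python3 l2.py
```

```text
False [ 0.4  0.  -0.3] [466.71254466 109.32715459 234.05221966]
0.55 False [ 0.1 -0.2 -1.1] [-0.3 -3.2  7.9]
0.44 False [-0.8  0.5 -0.7] [-0.3 -3.1  7.9]
0.33 False [-0.5  0.5  0.5] [-0.3 -3.2  7.8]
0.22 False [0.5 0.8 1.4] [-0.3 -3.2  7.9]
0.11 False [ 0.3  1.3 -0.2] [-0.3 -3.2  7.8]
0.02 False [-0.2  0.4  0.3] [-0.4 -3.2  7.8]
True
[462.6092665   59.37986651  97.04935619] [462.41493351  62.16650575  90.        ]
40.1667
```

View pics/k3.png

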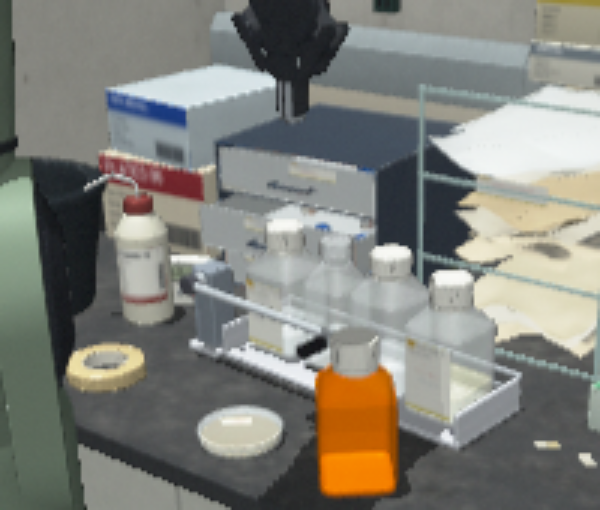

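The keeper lies level with its tab at (312,346), as predicted for 0 rad. All bottles are upright and the robot is clear, so I hand in.

```bash
python3 -c "
from workcell import *
print(finish_job())"
```

```text
the job is handed in; nothing more can be done
None
```

I handed the job in at about 40 s of the 72 s limit: the bottle was stood on the worktop and released, then set upright on the pad in the gap. In the last picture the keeper is fully down and level, the other bottles are upright in place, and the gripper is clear; the hand-in gave back no verdict.

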